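# Park the slicer's food carriage over its blade

### The arm

A 7-joint arm with a two-finger parallel gripper is mounted at the origin on a cart in front of the work surface, level with it; the furniture and walls round the work are solid. World frame = base frame: x ahead of the robot, y to its left, z up, the work surface at z = 0. Lengths are in m, angles in rad, forces in N, time in s.
With the tool pointing down it reaches from about 0.4 to 0.85 m from the base axis. Payload 10.4 kg.
Tool frame: the origin (TCP) lies between the finger pads; the fingertips stand ahead of it and the grasp point (between the pads) lies 6 mm ahead of it (finger_overhang is the z of the fingertips in the tool frame, in m); z points along the fingers, y is the direction in which the jaws open and shut (so a half turn about z gives the same grasp; the last joint's range is limited). The gripper opens to 85 mm and grips with 20 to 120 N. Pads are 22 mm wide; open, the fingers measure 114 mm over their backs; the gripper's body (76 mm by 85 mm) begins 54 mm behind the grasp point. The pads swing forward as they close: fully open they stand 13 mm farther back than shut.
Start: joints at [-0.808, 0.332, -0.065, 1.46, 0.022, 1.35, -0.088], TCP at [0.442, 0.442, 0.219] pointing down, gripper open.
Joint ranges: [-2.6, 2.6], [-0.5, 2.12], [-1.47, 1.34], [0.16, 2.42], [-1.27, 4.41], [0.06, 2.06], [-2.6, 2.6]. Speed limits (rad/s): [2.22, 2.22, 2.79, 2.79, 3.14, 3.14, 3.14].

### API

Orientations are given as a unit quaternion [x, y, z, w].
In Python, from workcell import * gives the robot as it stands.
- The arm moves only by the shell command python3 -m creep 'ROWS' [FORCE]. ROWS is JSON, a list of rows, each a list of 7 numbers: the turn, a rotation vector about the tool's x, y, z in rad, then the shift along the tool's x, y, z in mm, then the closure in counts, from 0 (fully open) to 255 (shut). In form: [[wx, wy, wz, dx, dy, dz, claw], ...]. A call has 1 to 8 rows; each row shifts and turns the commanded pose from where the row before left it, along the tool's axes as they then stand; what a row does not reach is not made up. A row lasts 1/10 s, in which the tool goes at most 50 mm and 8.59 degrees, less where a joint would pass 70% of its speed; a pose out of reach is approached as far as the arm can. A call is refused whole if a number of a shift passes 50 or a number of a turn 0.15, either way. A call with a gripper value outside its range is refused whole. The fingers move at their own pace and stop on an object; FORCE is the grip in N (left out, the last holds). Time passes only in rows, so rows that do not move let the fingers close. It gives the time, the measured TCP pose, the force and the opening at its end, in the units of the state.
- get_obs(): the state, without advancing time (a new reading comes with each control period).
- camera(name): name is "side" or "top"; returns (picture, depth): 420x560x3 uint8, blue, green, red; 420x560 float32, m along the optical axis (not along the pixel's ray), 0 where there is no reading.
- camera_model(name): a dict with "camera_matrix" (3x3 intrinsics, pixels), "R" (3x3) and "t" (3): a world point X has camera coordinates R X + t. Camera axes: x right, y down, z forward; pixel columns grow to the right and rows downward; lengths in m; the calibration is good to about 2 mm. A picture is of the moment at which its call begins. camera_model takes no time and is no camera call.
- hand_in(): hands the job in, once; it reports no verdict.
The state is a dict: "clock": time; "joint_pos": joint angles; "joint_velocities": joint speeds; "tau": joint torques, N m; "position": TCP position; "ee_rot": TCP orientation; "ft_force": force on the tool from outside, world axes, zero at the start; "torque": the same for the moment, N m; "grip_width": opening from 0.0 (shut) to 1.0 (fully open).
Only numpy, scipy, OpenCV 4.12 (cv2) and the standard library are available. Lean on these libraries where they do the work, as an engineer would, in place of code of your own. Each camera call takes 0.05 s, during which the arm holds its last target.

### The job

Make the vegetable slicer safe to leave: its sharp blade lies open while the food carriage is locked at the loading stop at the top of the sloping deck. Squeeze the carriage's two side catches together to free it, slide it down until it covers the blade, and let it lock there: both catches must spring fully out again into the notches beside the blade. Leave the bowl, mug, jar and bottle alone.

Things in the scene. Friction and masses are not known exactly. Their poses are not given: they have to be found in the camera images.
- mandoline: Vegetable slicer (mandoline) that stands fixed on the worktop: steel deck, 290 mm long, between two white rails (114 mm over all), sloping up at 36 degrees. Origin: on the worktop under the middle of its 240 x 114 mm footprint. x: level, toward the high end; y: across; z: up. The rails stand 12 mm above the deck; their inner faces are 92 mm apart and smooth but for two pairs of notches.
- carriage_grip (a point): Middle of the grip of the food carriage (black hand guard 90 mm along the track, 88 wide, 74 high), midway between its two grey squeeze tabs, 38 mm above the deck. x: up the slope along the track; y: across, toward the left tab; z: square off the deck, 36 degrees from vertical, leaning toward the low end. Between the tabs: a white plunger 33 mm wide, top 24 mm above this point.
- left_tab (a point): Middle of the outer face of the left squeeze tab, which faces +y of carriage_grip; same axes. The tab is 30 mm along the track and 22 mm high (z). At rest it is 30 mm from carriage_grip (60 mm over both tabs), pressed home 20 mm (40 mm over both).
- right_tab (a point): Middle of the outer face of the right squeeze tab, which faces -y of carriage_grip; the mirror image of the left one.
- heel_top (a point): Middle of the top edge of the carriage's heel plate, an upright plate 84 mm wide; its face is 23 mm up the track from carriage_grip, its top 36 mm above that point (along z). It leans over the tabs: fingers that come straight down strike it, so come square to the deck.
- shoulder_top (a point): Middle of the top of the carriage's shoulder, 82 mm wide; its face is 23 mm down the track from carriage_grip, its top 12 mm above that point. Beside each tab, between shoulder and heel plate, is a bay 46 mm long for a finger; bay floor and rails lie 25 mm below carriage_grip. With the tabs let go, a finger in the bay can push the carriage down by the shoulder or up by the heel plate.
- food_carriage (a joint): How far the carriage has slid down the track, m: 0 at the loading stop near the high end, where it starts locked; about 0.175 at the bottom end. It stays where it is left. Sliding it by hand takes about 1 to 7 N, most while the let-go catches rub on the rails.
- catch_left (a joint): How far the left tab is pressed in, m: 0 fully out, 0.010 home. Its spring pushes with 1.5 N at 0, 6 N home. A tongue below the tab (14 mm along the track) locks the carriage while it sticks into a rail notch (17 mm); it is clear from 0.005 on. Let go between notches it rides on the rail at 0.005 and springs out to 0 when within about 1.5 mm of a notch's middle.
- catch_right (a joint): The same for the right tab. Either catch alone holds the carriage, so both must be pressed home together.
- guard_mark (a point): Where carriage_grip lies when the carriage is locked over the blade; same axes. It belongs to the blade insert: a steel plate 100 mm long across the deck with a slanting dark blade, whose steel cheeks along the rails have the guard notches at their middle, directly below this point (38 mm above the deck); a black thumbscrew is on each outer side there.
- blade_insert (a joint): Where the insert is clamped along the track, m: -0.012 (up the slope) to +0.012 (down). With the carriage locked over the blade, food_carriage reads 0.110 plus this. The clamp holds against pushes under 200 N.
- prep_bowl: White bowl, 156 mm across, 62 mm high, to be left alone. Origin: middle of its underside.
- red_mug: Terracotta mug, 82 mm across without the handle, 90 mm high, to be left alone. Origin: middle of its underside.
- pepper_jar: Spice jar with a dark cap, 44 mm across, 105 mm high, to be left alone. Origin: middle of its underside.
- sauce_bottle: Slim bottle, 62 mm across, 237 mm high, to be left alone. Origin: middle of its underside.

How it is judged:
On the way:
1. both catches are pressed in together while the carriage is at the loading stop (value of joint each of catch_left, catch_right above 0.0045 m and value of joint food_carriage below 0.01 m), for 0.05 s.
At the end, for the whole second after the job is handed in: The carriage stands over the blade, within 4 mm of its locked position on the blade insert, and both catches have sprung out into the guard notches (each less than 1.5 mm pressed). The bowl, mug, jar and bottle stand upright within 25 mm of where they were (distance between carriage_grip and guard_mark below 0.004 m and value of joint each of catch_left, catch_right below 0.0015 m and distance of each of prep_bowl, red_mug, pepper_jar, sauce_bottle from where it was at the start of the episode below 0.025 m and angle between each of prep_bowl, red_mug, pepper_jar, sauce_bottle's own z axis and vertical below 0.2 rad); the robot touches nothing.
It fails at once if the bowl, mug, jar or bottle is moved by more than 25 mm or tipped (distance of any of prep_bowl, red_mug, pepper_jar, sauce_bottle from where it was at the start of the episode above 0.025 m or angle between any of prep_bowl, red_mug, pepper_jar, sauce_bottle's own z axis and vertical above 0.3 rad).
It also fails if it takes over 35 s, if anything falls off the work surface, if the arm or the gripper's body presses on something with over 40 N, if the wrist force passes 120 N, or if a joint passes its speed limit or range.

## Working session

There is one attempt and no reset: what is moved stays moved. The work goes in short steps, Python scripts to look and compute and a shell command to move; the robot and the scene stay as the last step left them, time stands still between calls to the robot, and variables do not carry over. Pictures are saved under pics/ and viewed, and the job is handed in when it is done.

```bash
ls; mkdir -p pics; python3 - <<'E'
from workcell import *
import cv2,numpy as np
np.set_printoptions(precision=4,suppress=True)
o=get_obs();print({k:o[k] for k in('clock','position','ee_rot','grip_width','ft_force')})
try: print(finger_overhang)
except Exception as e: print(e)
for n in('side','top'):
    p,d=camera(n);cv2.imwrite(f'pics/{n}0.png',p);np.savez(f'{n}0.npz',p=p,d=d)
    m=camera_model(n);print(n,m['camera_matrix'],m['R'],m['t'], -np.array(m['R']).T@np.array(m['t']))
E
```

```text
pics
{'clock': 0.0, 'position': array([0.4419, 0.4415, 0.2183]), 'ee_rot': array([ 0.3829,  0.9238, -0.0007, -0.0002]), 'grip_width': 0.997563998690082, 'ft_force': array([-0.1515, -0.2188,  0.9451])}
0.025
side [[545.2085   0.     282.9708]
 [  0.     545.2085 208.3264]
 [  0.       0.       1.    ]] [[-0.278  -0.9604 -0.0212]
 [-0.6523  0.2049 -0.7297]
 [ 0.7052 -0.189  -0.6834]] [0.1791 0.4407 1.5318] [-0.7429  0.3712  1.3722]
top [[405.4435   0.     286.7994]
 [  0.     405.4435 212.6427]
 [  0.       0.       1.    ]] [[-0.0243 -0.9996  0.0148]
 [-0.9985  0.0235 -0.0503]
 [ 0.05   -0.016  -0.9986]] [0.0319 0.5071 1.3823] [0.438  0.042  1.4055]
```

View pics/side0.png

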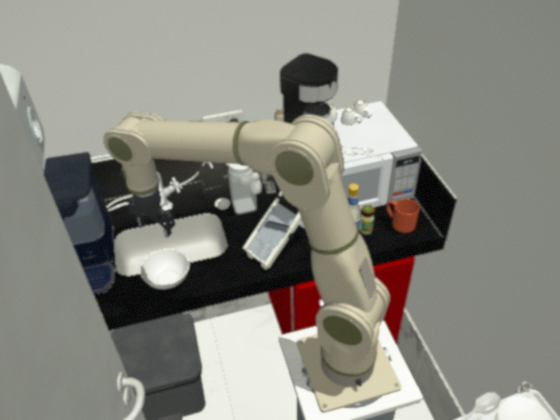

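View pics/top0.png

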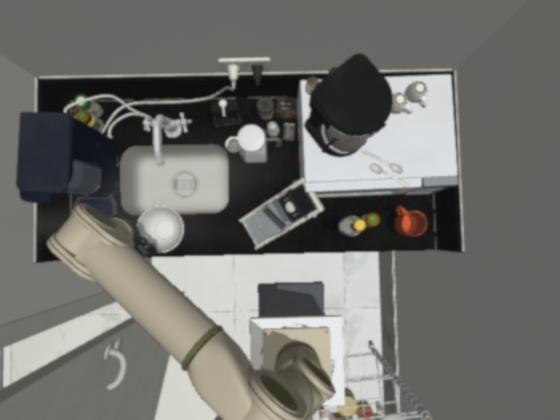

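```bash
python3 - <<'E'
import cv2,numpy as np
p=np.load('top0.npz')['p'];c=p[170:260,230:340];cv2.imwrite('pics/t_crop.png',cv2.resize(c,None,fx=7,fy=6.6,interpolation=cv2.INTER_CUBIC))
p=np.load('side0.npz')['p'];c=p[180:280,230:330];cv2.imwrite('pics/s_crop.png',cv2.resize(c,None,fx=6,fy=6,interpolation=cv2.INTER_CUBIC))
E
```

```text
(no output)
```

View pics/t_crop.png

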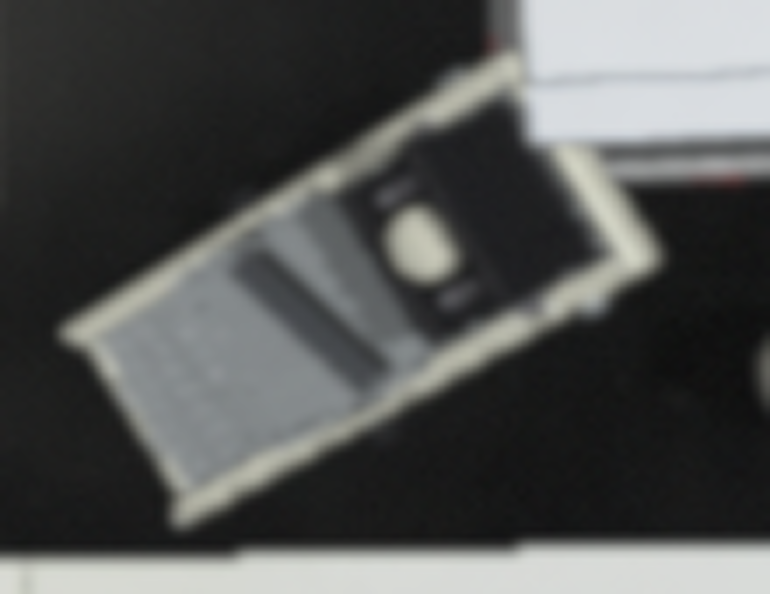

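View pics/s_crop.png

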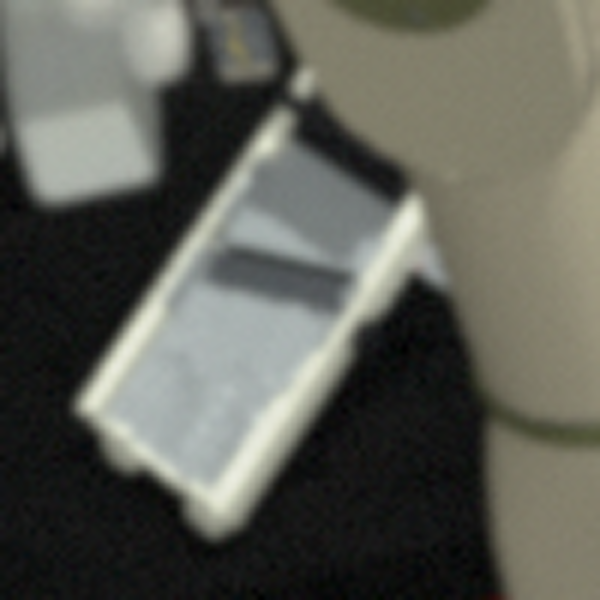

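```bash
cat > h.py <<'E'
import cv2,numpy as np
from workcell import *
np.set_printoptions(precision=4,suppress=True)
def pts(n,d):
    m=camera_model(n);K=np.array(m['camera_matrix']);R=np.array(m['R']);t=np.array(m['t']).ravel()
    v,u=np.mgrid[:d.shape[0],:d.shape[1]]
    c=np.stack([(u-K[0,2])/K[0,0]*d,(v-K[1,2])/K[1,1]*d,d],-1)
    return (c-t)@R
def ray(n,u,v):
    m=camera_model(n);K=np.array(m['camera_matrix']);R=np.array(m['R']);t=np.array(m['t']).ravel()
    return -R.T@t, R.T@np.array([(u-K[0,2])/K[0,0],(v-K[1,2])/K[1,1],1])
def proj(n,X):
    m=camera_model(n);K=np.array(m['camera_matrix']);c=np.asarray(X)@np.array(m['R']).T+np.array(m['t']).ravel()
    c=c@K.T;return c[...,:2]/c[...,2:]
E
python3 - <<'E'
from h import *
for n in('top','side'):
    z=np.load(n+'0.npz');P=pts(n,z['d']);
    if n=='top':
        for (u,v) in [(250,225),(258,228),(262,235),(270,228),(275,210),(284,215),(290,207),(285,199),(297,214),(303,196),(312,203),(316,203),(322,208),(312,180),(330,187),(242,219),(256,247),(350,225),(373,220),(410,220),(160,230)]: print(n,u,v,P[v,u],z['p'][v,u])
    else:
        for (u,v) in [(255,245),(260,250),(265,235),(280,225),(285,207),(280,200),(247,247),(264,262),(290,230),(295,215)]: print(n,u,v,P[v,u],z['p'][v,u])
# plane fit on deck lower part
from numpy.linalg import svd
for n,poly in (('top',[(246,223),(262,213),(278,229),(258,240)]),('side',[(251,247),(262,234),(280,240),(265,259)])):
    z=np.load(n+'0.npz');P=pts(n,z['d']);m=np.zeros(z['d'].shape,np.uint8);cv2.fillPoly(m,[np.array(poly)],1)
    Q=P[(m>0)&(z['d']>0)];c=np.median(Q,0)
    for _ in range(5):
        nn=svd(Q-Q.mean(0),full_matrices=False)[2][2];nn*=np.sign(nn[2]);r=(Q-Q.mean(0))@nn;Q=Q[abs(r)<2*r.std()+.0005]
    print(n,len(Q),'c',Q.mean(0),'n',nn,'tilt',np.degrees(np.arccos(nn[2])),'yaw up',np.degrees(np.arctan2(-nn[1],-nn[0])),r.std())
E
```

```text
top 250 225 [0.4677 0.1449 0.04  ] [143 141 136]
top 258 228 [0.4567 0.1173 0.0563] [139 138 133]
top 262 235 [0.4332 0.1047 0.0533] [139 138 133]
top 270 228 [0.4554 0.0768 0.0821] [141 139 134]
top 275 210 [0.5118 0.0587 0.1168] [133 131 126]
top 284 215 [0.4946 0.0306 0.1302] [98 96 93]
top 290 207 [0.5138 0.0132 0.2189] [181 196 196]
top 285 199 [0.5389 0.0271 0.2032] [83 80 80]
top 297 214 [ 0.4933 -0.0073  0.2063] [58 56 56]
top 303 196 [ 0.5473 -0.027   0.1965] [34 33 32]
top 312 203 [ 0.5248 -0.0525  0.2088] [64 62 61]
top 316 203 [ 0.5248 -0.0647  0.2048] [188 202 201]
top 322 208 [ 0.5099 -0.0828  0.1978] [158 171 170]
top 312 180 [ 0.5904 -0.0526  0.2306] [220 217 213]
top 330 187 [ 0.569  -0.1048  0.2283] [224 221 217]
top 242 219 [0.4882 0.1706 0.0485] [162 175 175]
top 256 247 [0.3935 0.1262 0.0413] [148 160 159]
top 350 225 [ 0.4574 -0.1682  0.1794] [93 92 90]
top 373 220 [ 0.4728 -0.2553  0.1066] [ 77 135  99]
top 410 220 [ 0.4725 -0.4076  0.0045] [ 47  74 163]
top 160 230 [0.4587 0.4573 0.0027] [219 223 223]
side 255 245 [0.4815 0.1429 0.0466] [183 185 175]
side 260 250 [0.4509 0.1334 0.0509] [170 171 163]
side 265 235 [0.4863 0.1059 0.0782] [178 180 170]
side 280 225 [0.4807 0.055  0.115 ] [79 78 73]
side 285 207 [0.5162 0.0267 0.156 ] [71 73 70]
side 280 200 [0.5183 0.0423 0.1894] [36 39 37]
side 247 247 [0.4826 0.1702 0.0445] [180 195 191]
side 264 262 [0.4131 0.1306 0.0317] [199 218 213]
side 290 230 [0.445  0.0315 0.1193] [187 205 203]
side 295 215 [0.4845 0.0023 0.1417] [129 136 129]
top 451 c [0.461  0.1058 0.0663] n [-0.2909  0.5293  0.797 ] tilt 37.156478711149255 yaw up -61.210961874169776 0.0018524925955524778
side 374 c [0.4572 0.1153 0.0612] n [-0.2681  0.5404  0.7975] tilt 37.10549723234364 yaw up -63.61218843346772 0.0031373175128925073
```

```bash
cat > fit.py <<'E'
from h import *
import sys
def axes(psi,th=np.radians(36)):
    u=np.array([np.cos(psi)*np.cos(th),np.sin(psi)*np.cos(th),np.sin(th)]);v=np.array([-np.sin(psi),np.cos(psi),0]);return u,v,np.cross(u,v)
def hit(n,U,V,c,w,h):
    o=ray(n,0,0)[0];D=np.array([ray(n,a,b)[1] for a,b in zip(U,V)])
    return o+D*(((c+h*w-o)@w)/(D@w))[:,None]
C=dict(top=np.array([0.4610,0.1058,0.0663]),side=np.array([0.4572,0.1153,0.0612]))
E
python3 - <<'E'
from fit import *
u,v,w=axes(np.radians(-62))
print('w',w,'plane offs',C['top']@w,C['side']@w)
for n in ('top','side'):
    z=np.load(n+'0.npz');p=z['p'].astype(int);P=pts(n,z['d'])
    sat=p[...,1]-p[...,0]
    x0,x1,y0,y1=(236,328,175,252) if n=='top' else (238,305,188,275)
    m=np.zeros(sat.shape,bool);m[y0:y1,x0:x1]=((p[...,1]>125)&(sat>7))[y0:y1,x0:x1]
    cv2.imwrite(f'pics/m_{n}.png',cv2.resize(m[y0:y1,x0:x1].astype(np.uint8)*255,None,fx=6,fy=6,interpolation=0))
    V,U=np.nonzero(m);X=hit(n,U,V,C[n],w,.012)
    for dp in (-3,-2,-1,0,1,2,3):
        uu,vv,_=axes(np.radians(-62+dp));t=X@vv
        h,e=np.histogram(t,bins=np.arange(.40,.60,.004));
        print(n,dp,h)
    print(e[:1])
E
```

```text
w [-0.2759  0.519   0.809 ] plane offs -0.018665951692977228 -0.01681299026309835
top -3 [ 0  7 33 43 54 49 40 21  8  8  7  8  7  8  7 13 17 17 18 18 16  9  4  2
  1  1  3 15 20 35 58 53 30  7  0  0  0  0  0  0  0  0  0  0  0  0  0  0
  0]
top -2 [ 0 15 50 72 55 38 19  9  7  7  7  7  8  7 13 16 18 17 18 15  8  5  2  2
  0  2  5 17 28 71 65 31  3  0  0  0  0  0  0  0  0  0  0  0  0  0  0  0
  0]
top -1 [ 3 37 85 69 40 16  9  8  7  8  7  7  7 14 15 17 18 17 15  7  5  1  2  1
  1  2  9 25 70 81 33  1  0  0  0  0  0  0  0  0  0  0  0  0  0  0  0  0
  0]
top 0 [21 92 78 49 12  9  9  7  7  7  7  7 14 15 18 16 18 13  7  5  0  1  2  1
  1  4 23 62 95 37  0  0  0  0  0  0  0  0  0  0  0  0  0  0  0  0  0  0
  0]
top 1 [91 85 59  9  8  9  9  7  7  7  7 13 16 18 17 16 11  7  5  0  0  2  2  0
  4 17 57 93 51  0  0  0  0  0  0  0  0  0  0  0  0  0  0  0  0  0  0  0
  0]
top 2 [90 57 18  7  9  9  8  7  6  8 14 16 18 17 13 10  8  4  0  0  1  2  1  4
 19 51 89 55  4  0  0  0  0  0  0  0  0  0  0  0  0  0  0  0  0  0  0  0
  0]
top 3 [52 27  9  8  9  9  7  6  9 13 17 18 15 13 10  6  4  0  0  0  2  3 
[... 504 characters left out ...]
 70 56  7  0  0  0  0  0  0  0  0  0  0  1  1  3  4  4  8
 11]
side 0 [67 71 74 58 29 10 13 11 13 12 17 19 21 20 17 18 18 19 17 16 17 16 11 11
 13 28 44 58 71 68 18  0  0  0  0  0  0  0  0  0  0  0  1  4  3  3  8  8
 20]
side 1 [71 74 64 42 15 13 13 10 14 19 21 19 17 18 20 15 18 18 18 12 18 13  8 10
 25 36 57 70 69 36  0  0  0  0  0  0  0  0  0  0  0  1  4  2  4  6  8 18
 17]
side 2 [72 70 48 24 12 14 13 15 18 20 20 20 16 16 16 19 16 16 16 17 10 12  9 13
 40 50 69 66 51  5  0  0  0  0  0  0  0  0  0  0  1  3  2  4  5 10 14 21
 20]
side 3 [72 50 35 16 15 15 13 18 23 19 18 14 20 15 16 16 18 16 13 11 14  6 12 34
 47 68 66 51 19  0  0  0  0  0  0  0  0  0  0  1  1  4  3  6  8 15 20 20
 20]
[0.4]
```

View pics/m_top.png

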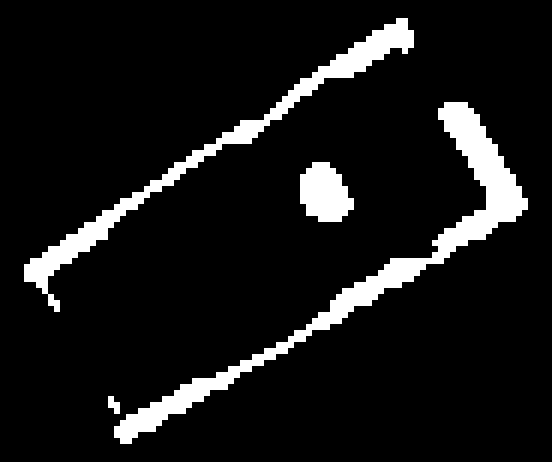

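View pics/m_side.png

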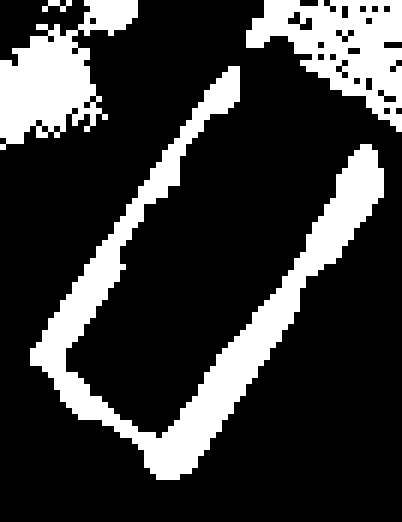

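```bash
python3 - <<'E'
from fit import *
n='top';z=np.load('top0.npz');p=z['p'].astype(int)
m=np.zeros(p.shape[:2],bool);x0,x1,y0,y1=236,328,175,252
m[y0:y1,x0:x1]=((p[...,1]>110)&(p[...,1]-p[...,0]>6))[y0:y1,x0:x1]
V,U=np.nonzero(m)
psi=np.radians(-62)
for it in range(4):
    u,v,w=axes(psi);c=(C['top']+C['side'])/2
    X=hit(n,U,V,c,w,.012);s=(X-c)@u;t=(X-c)@v
    mid=0;L=[];Rr=[];S=[]
    for a in np.arange(-.08,.14,.006):
        k=(s>=a)&(s<a+.006)
        if k.sum()<3: continue
        S.append(a+.003);L.append(t[k].max());Rr.append(t[k].min())
    S,L,Rr=map(np.array,(S,L,Rr))
    def lf(S,y):
        k=np.ones(len(S),bool)
        for _ in range(6):
            q=np.polyfit(S[k],y[k],1);r=abs(y-np.polyval(q,S));k=r<.004
        return q
    kl=(S<.1);qa=lf(S[kl],L[kl]);qb=lf(S,Rr)
    print(np.degrees(psi),qa,qb,'width',qa[1]-qb[1]); psi+=(qa[0]+qb[0])/2
print(s.min(),s.max(),'center t',(qa[1]+qb[1])/2)
print(np.c_[S,L,Rr])
# rail inner edges/ widths per s : count of pix near each rail
# plunger
lab,num_st,st,ce=None,None,None,None
k,lb,st,ce=cv2.connectedComponentsWithStats(m.astype(np.uint8));print(st,ce)
for cc in ce[1:]:
    Y=hit(n,[cc[0]],[cc[1]],c,w,.062);print('h62',(Y-c)@u,(Y-c)@v,Y)
E
```

```text
-62.0 [0.018  0.0588] [ 0.0084 -0.0543] width 0.1131128159755307Traceback (most recent call last):
  File "<stdin>", line 9, in <module>
  File "fit.py", line 6, in hit
    o=ray(n,0,0)[0];D=np.array([ray(n,a,b)[1] for a,b in zip(U,V)])
                                ~~~^^^^^^^
  File "h.py", line 10, in ray
    m=camera_model(n);K=np.array(m['camera_matrix']);R=np.array(m['R']);t=np.array(m['t']).ravel()
ValueError: time passes only in moves, steps and waits
```

```bash
python3 - <<'E'
from workcell import *
import pickle;pickle.dump({n:camera_model(n) for n in('top','side')},open('cm.pkl','wb'))
E
sed -i 's/^from workcell import \*/import pickle\n_CM=pickle.load(open("cm.pkl","rb"))\ndef camera_model(n): return _CM[n]/' h.py
cat > a.py <<'E'
from fit import *
n='top';z=np.load(sys.argv[1] if len(sys.argv)>1 else 'top0.npz');p=z['p'].astype(int)
m=np.zeros(p.shape[:2],bool);x0,x1,y0,y1=236,328,175,252
m[y0:y1,x0:x1]=((p[...,1]>110)&(p[...,1]-p[...,0]>6))[y0:y1,x0:x1]
V,U=np.nonzero(m)
psi=np.radians(-62)
for it in range(4):
    u,v,w=axes(psi);c=(C['top']+C['side'])/2
    X=hit(n,U,V,c,w,.012);s=(X-c)@u;t=(X-c)@v
    S=[];L=[];Rr=[]
    for a in np.arange(-.08,.14,.006):
        k=(s>=a)&(s<a+.006)
        if k.sum()<3: continue
        S.append(a+.003);L.append(t[k].max());Rr.append(t[k].min())
    S,L,Rr=map(np.array,(S,L,Rr))
    def lf(S,y):
        k=np.ones(len(S),bool)
        for _ in range(6):
            q=np.polyfit(S[k],y[k],1);r=abs(y-np.polyval(q,S));k=r<.004
        return q
    kl=(S<.1);qa=lf(S[kl],L[kl]);qb=lf(S,Rr)
    print(np.degrees(psi),qa,qb,'width',qa[1]-qb[1]); psi+=(qa[0]+qb[0])/2
print(s.min(),s.max(),'center t',(qa[1]+qb[1])/2)
print(np.c_[S,L,Rr])
k,lb,st,ce=cv2.connectedComponentsWithStats(m.astype(np.uint8));print(st,ce)
for cc in ce[1:]:
    Y=hit(n,[cc[0]],[cc[1]],c,w,.062);print('h62',(Y-c)@u,(Y-c)@v,Y)
E
python3 a.py
```

```text
-62.0 [0.018  0.0588] [ 0.0084 -0.0543] width 0.1131128159755307
-61.24346906840715 [0.0064 0.0589] [-0.0024 -0.0542] width 0.11303846406630104
-61.12832001890389 [0.0048 0.0589] [-0.004  -0.0542] width 0.11303264787894371
-61.10625327167141 [0.0045 0.0589] [-0.0043 -0.0542] width 0.11303147783576808
-0.05292577702149222 0.2508227768519602 center t 0.0023546585973251953
[[-0.053   0.0571 -0.0511]
 [-0.047   0.058  -0.0545]
 [-0.041   0.059  -0.0533]
 [-0.035   0.0599 -0.0549]
 [-0.029   0.058  -0.0554]
 [-0.023   0.059  -0.0542]
 [-0.017   0.0599 -0.053 ]
 [-0.011   0.059  -0.0547]
 [-0.005   0.0599 -0.0535]
 [ 0.001   0.0581 -0.0551]
 [ 0.007   0.059  -0.0556]
 [ 0.013   0.0599 -0.0544]
 [ 0.019   0.059  -0.0533]
 [ 0.025   0.0599 -0.0549]
 [ 0.031   0.0581 -0.0553]
 [ 0.037   0.059  -0.0542]
 [ 0.043   0.0599 -0.053 ]
 [ 0.049   0.059  -0.0546]
 [ 0.055   0.0572 -0.0551]
 [ 0.061   0.059  -0.0555]
 [ 0.067   0.0599 -0.0544]
 [ 0.073   0.0581 -0.0533]
 [ 0.079   0.059  -0.0548]
 [ 0.085   0.0599 -0.0553]
 [ 0.091   0.059  -0.0542]
 [ 0.097   0.0599 -0.053 ]
 [ 0.103   0.059  -0.0546]
 [ 0.109   0.0573 -0.055 ]
 [ 0.115   0.0581 -0.0555]
 [ 0.121   0.059  -0.0544]
 [ 0.127   0.0599 -0.0532]
 [ 0.133   0.0564 -0.0548]
 [ 0.139   0.0573 -0.0552]]
[[     0      0    560    420 234458]
 [   239    178     66     50    275]
 [   253    192     71     57    387]
 [   285    202     10     11     78]
 [   249    233      1      2      2]] [[279.4783 209.4949]
 [271.7964 199.6836]
 [296.2196 219.9432]
 [289.6667 206.8718]
 [249.     233.5   ]]
h62 [0.14] [0.0482] [[0.5384 0.0666 0.1962]]
h62 [0.1788] [-0.0411] [[ 0.4754 -0.004   0.219 ]]
h62 [0.1821] [0.0016] [[0.514  0.0143 0.2209]]
h62 [-0.0021] [-0.0017] [[0.4392 0.1431 0.1127]]
```

```bash
cat > plan.py <<'E'
from h import *
from workcell import get_obs
from scipy.spatial.transform import Rotation as Ro
from fit import axes
u,v,w=axes(np.radians(-61.1))
Rt=np.column_stack([-u,v,-w])
G=np.array([.5208,.0020,.2007])
def rel():
    o=get_obs();R=Ro.from_quat(o['ee_rot']).as_matrix();p=np.array(o['position'])
    print('t',o['clock'],'pos',p,'F tool',R.T@o['ft_force'],'grip',o['grip_width']*85)
    print('rotvec to target',Ro.from_matrix(R.T@Rt).as_rotvec())
    g=p+R[:,2]*.006
    print('grasp in track axes (u,v,w) mm rel G',1e3*np.array([(g-G)@a for a in (u,v,w)]))
    tgt=G+.004*w+.09*w-.006*(-w)
    print('to hover, target-tool axes mm',1e3*(tgt-p)@Rt,'world',tgt)
if __name__=='__main__':rel()
E
python3 plan.py
```

```text
t 0.1 pos [0.4419 0.4415 0.2184] F tool [0.4922 0.874  0.081 ] grip 84.97130969327898
rotvec to target [ 0.087  -0.6239  0.2717]
grasp in track axes (u,v,w) mm rel G [-335.2988  143.2996  258.0737]
to hover, target-tool axes mm [-331.774  -143.3067  162.9291] world [0.4924 0.0535 0.2816]
```

```bash
python3 -m creep '[[0.0174,-0.1248,0.0543,0,0,0,0],[0.0174,-0.1248,0.0543,0,0,0,0],[0.0174,-0.1248,0.0543,0,0,0,0],[0.0174,-0.1248,0.0543,0,0,0,0],[0.0174,-0.1248,0.0543,0,0,0,0],[0,0,0,0,0,0,0]]'; python3 plan.py
```

```text
clock: 0.7
position: [0.4384, 0.4443, 0.2149]
ee_rot: [0.48, 0.82, -0.16, 0.267]
ft_force: [-1.3, 1.2, -0.9]
grip_width: 0.997
t 0.7 pos [0.4384 0.4443 0.2149] F tool [ 1.8846 -0.5439 -0.2101] grip 84.77166382924308
rotvec to target [-0.0007  0.0049  0.0072]
grasp in track axes (u,v,w) mm rel G [-337.0493  141.636   256.4963]
to hover, target-tool axes mm [-337.0788 -141.64    162.4962] world [0.4924 0.0535 0.2816]
```

```bash
python3 -m creep '[[0,0,0,-30,-14,20,0],[0,0,0,-30,-14,20,0],[0,0,0,-30,-14,20,0],[0,0,0,-30,-14,16,0],[0,0,0,-30,-14,16,0],[0,0,0,-30,-14,16,0],[0,0,0,0,0,0,0]]'; python3 plan.py
```

```text
clock: 1.4
position: [0.4709, 0.2122, 0.2388]
ee_rot: [0.487, 0.817, -0.156, 0.266]
ft_force: [0.5, 0.5, 1.1]
grip_width: 1.001
t 1.4 pos [0.4709 0.2122 0.2388] F tool [-0.4704  0.6744 -1.0071] grip 85.04551465386227
rotvec to target [-0.0019 -0.0014 -0.0075]
grasp in track axes (u,v,w) mm rel G [-146.0018   57.9328  147.2036]
to hover, target-tool axes mm [-145.9931  -57.9439   53.2036] world [0.4924 0.0535 0.2816]
```

```bash
python3 -m creep '[[0,0,0,-30,-12,11,0],[0,0,0,-30,-12,11,0],[0,0,0,-30,-12,11,0],[0,0,0,-30,-12,11,0],[0,0,0,-26,-10,9,0],[0,0,0,0,0,0,0]]'; python3 - <<'E'
from plan import *
from workcell import camera
rel()
for n in('side','top'):
    p,d=camera(n);np.savez(n+'1.npz',p=p,d=d)
    x,y=(230,160) if n=='side' else (230,165)
    cv2.imwrite(f'pics/{n}1.png',np.hstack([cv2.resize(p[y:y+110,x:x+110],(550,550),interpolation=cv2.INTER_CUBIC)]))
    print(proj(n,[G,G+.024*w, G-.11*u-.026*w]))
E
```

```text
clock: 2.0
position: [0.4914, 0.0553, 0.2816]
ee_rot: [0.486, 0.818, -0.156, 0.266]
ft_force: [0.1, 0.4, -0.4]
grip_width: 1.001
t 2.0 pos [0.4914 0.0553 0.2816] F tool [0.5225 0.2767 0.1347] grip 85.06840573637044
rotvec to target [ 0.     -0.0021 -0.0068]
grasp in track axes (u,v,w) mm rel G [-1.7265  0.0506 95.1933]
to hover, target-tool axes mm [-1.7139 -0.0503  1.1933] world [0.4924 0.0535 0.2816]
[[291.6926 194.3824]
 [288.5453 191.967 ]
 [276.2199 224.8227]]
[[293.5732 204.9481]
 [289.6282 206.9078]
 [272.7489 218.4472]]
```

View pics/side1.png

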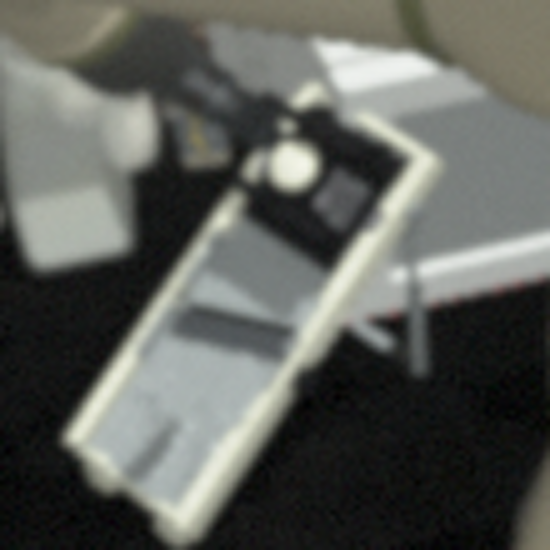

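View pics/top1.png

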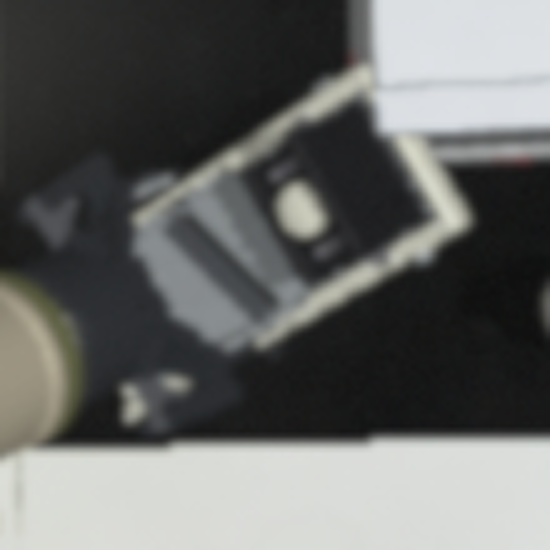

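```bash
python3 - <<'E'
from plan import *
g=np.array([.4914,.0553,.2816])
for n in('top','side'):
  for z in(0,.025):
   for y in(-.0425,0,.0425,-.057,.057): print(n,z,y,(proj(n,g+v*y-w*z)-([230,165] if n=='top' else [230,160]))*5)
P=pts('top',np.load('top1.npz')['d'])
for a,b in [(70,200),(150,190),(240,345),(165,390),(130,300)]: X=P[165+b//5,230+a//5];print(a,b,X,1e3*((X-g)@Rt))
E
```

```text
top 0 -0.0425 [266.4005 310.909 ]
top 0 0 [227.7897 244.7248]
top 0 0.0425 [189.2838 178.7204]
top 0 -0.057 [279.5977 333.5308]
top 0 0.057 [176.1705 156.2423]
top 0.025 -0.0425 [288.6707 298.2926]
top 0.025 0 [250.7298 233.3246]
top 0.025 0.0425 [212.8902 168.53  ]
top 0.025 -0.057 [301.6385 320.498 ]
top 0.025 0.057 [200.0033 146.4632]
side 0 -0.0425 [287.1438 152.6998]
side 0 0 [237.9237 121.245 ]
side 0 0.0425 [189.9999  90.6185]
side 0 -0.057 [304.2426 163.6269]
side 0 0.057 [173.9368  80.3532]
side 0.025 -0.0425 [304.4603 166.0257]
side 0.025 0 [255.6288 134.7895]
side 0.025 0.0425 [208.0674 104.3657]
side 0.025 -0.057 [321.4201 176.8745]
side 0.025 0.057 [192.1223  94.1661]
70 200 [0.5112 0.1334 0.3811] [ -10.9234   55.0552 -115.0171]
150 190 [0.5196 0.0956 0.3245] [ -7.6929  44.1782 -47.4961]
240 345 [0.4358 0.0495 0.3212] [ -5.6049 -51.4801 -44.8797]
165 390 [0.4141 0.0876 0.3759] [  -2.2564  -52.0693 -114.863 ]
130 300 [0.4591 0.1018 0.419 ] [ -35.1873   -5.7959 -144.229 ]
```

```bash
python3 - <<'E'
from plan import *
g=np.array([.4914,.0553,.2816])
for n in('top','side'):
  d=np.load(n+'1.npz')['d'];P=pts(n,d);T=1e3*((P-g)@Rt)
  k=(abs(T[...,0])<25)&(abs(T[...,1])<75)&(T[...,2]>-80)&(T[...,2]<45)&(d>0)
  Q=T[k]
  for a in range(-80,45,10):
    q=Q[(Q[:,2]>=a)&(Q[:,2]<a+10)]
    for s in(1,-1):
      r=q[q[:,1]*s>0]
      if len(r): print(n,a,s,len(r),r.min(0).round(),r.max(0).round())
E
```

```text
top -80 1 56 [-13.  39. -80.] [ 13.  72. -71.]
top -80 -1 58 [-12. -73. -80.] [ 15. -37. -70.]
top -70 1 9 [-12.  43. -69.] [ -3.  60. -61.]
top -70 -1 11 [-11. -61. -69.] [ -5. -43. -61.]
top -60 1 9 [ -9.  43. -58.] [ -3.  56. -51.]
top -60 -1 11 [-10. -56. -59.] [ -4. -43. -52.]
top -50 1 13 [-12.  43. -49.] [  5.  55. -42.]
top -50 -1 10 [-10. -55. -48.] [ -4. -43. -42.]
top -40 1 11 [-10.  43. -39.] [ 11.  56. -31.]
top -40 -1 9 [-12. -54. -39.] [ -3. -44. -34.]
top -30 1 3 [ -9.  43. -30.] [  2.  48. -27.]
top -30 -1 1 [ -8. -43. -28.] [ -8. -43. -28.]
side -80 -1 15 [ -9. -72. -80.] [ 13. -52. -71.]
side -60 -1 1 [ -1. -57. -50.] [ -1. -57. -50.]
side -50 -1 8 [ -8. -55. -49.] [  7. -50. -40.]
side -40 -1 5 [-10. -55. -37.] [  9. -47. -31.]
side -30 -1 2 [ -8. -49. -27.] [ -5. -47. -27.]
```

```bash
python3 - <<'E'
from plan import *
g=np.array([.4419,.4415,.2183]);R=Ro.from_quat([ 0.3829,  0.9238, -0.0007, -0.0002]).as_matrix()
n='side';z=np.load('side0.npz');P=pts(n,z['d']);T=1e3*((P-g)@R)
print(proj(n,[g,g+R[:,2]*.012,g+R[:,1]*.0425,g-R[:,1]*.0425]))
k=(abs(T[...,0])<30)&(abs(T[...,1])<75)&(T[...,2]>-120)&(T[...,2]<45)
Q=T[k]
for a in range(-120,45,10):
    q=Q[(Q[:,2]>=a)&(Q[:,2]<a+10)]
    for s in(1,-1):
      r=q[q[:,1]*s>0]
      if len(r): print(n,a,s,len(r),r.min(0).round(),r.max(0).round())
a=cv2.resize(z['p'][160:270,110:220],(550,550),interpolation=cv2.INTER_CUBIC);b=np.load('side1.npz')['p'][150:260,210:320]
cv2.imwrite('pics/s0g.png',a)
E
```

```text
[[156.9416 236.6325]
 [157.6707 239.4397]
 [145.6759 231.8654]
 [168.4272 241.4926]]
side -120 1 32 [   3.    1. -120.] [  23.   68. -110.]
side -120 -1 67 [ -13.  -72. -120.] [  22.   -2. -110.]
side -110 1 32 [  -1.    1. -109.] [  20.   70. -100.]
side -110 -1 50 [ -12.  -73. -110.] [  22.   -9. -100.]
side -100 1 33 [ -0.   1. -99.] [ 19.  72. -90.]
side -100 -1 58 [ -15.  -74. -100.] [ 19. -21. -90.]
side -90 1 34 [ -9.   2. -89.] [ 17.  73. -80.]
side -90 -1 59 [-16. -74. -90.] [ 17.  -3. -80.]
side -80 1 26 [-12.  40. -80.] [ 15.  74. -72.]
side -80 -1 30 [ -9. -74. -80.] [ 13. -35. -70.]
side -70 1 21 [ -9.  40. -70.] [ 15.  53. -60.]
side -70 -1 12 [-12. -68. -70.] [ 14. -38. -60.]
side -60 1 16 [-11.  41. -58.] [ 14.  55. -51.]
side -60 -1 12 [ -1. -56. -58.] [ 14. -43. -50.]
side -50 1 21 [ -9.  42. -49.] [ 11.  62. -41.]
side -50 -1 19 [ -6. -56. -50.] [ 11. -39. -40.]
side -40 1 19 [-10.  41. -40.] [ 13.  59. -31.]
side -40 -1 18 [ -5. -55. -40.] [ 11. -41. -30.]
side -30 1 5 [-10.  45. -28.] [  9.  53. -26.]
side -30 -1 2 [  6. -45. -30.] [ 11. -43. -25.]
```

View pics/s0g.png

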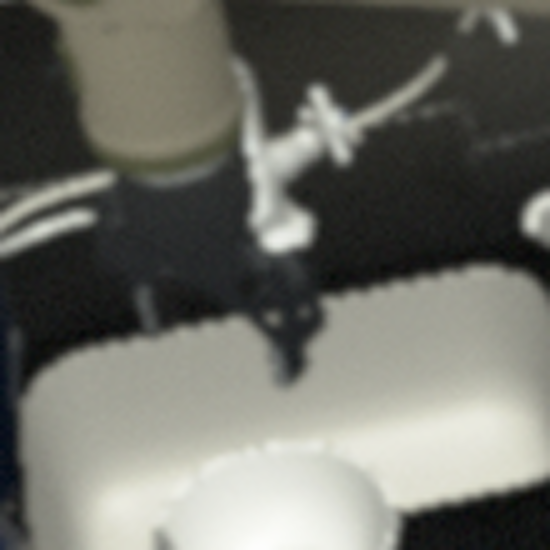

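```bash
python3 -m creep '[[0,0,-0.007,-1.7,0,15,0],[0,0,0,0,0,15,0],[0,0,0,0,0,15,0],[0,0,0,0,0,10,0],[0,0,0,0,0,5,0],[0,0,0,0,0,0,0]]'; python3 - <<'E'
from plan import *
from workcell import camera
rel()
for n in('side','top'):
    p,d=camera(n);np.savez(n+'2.npz',p=p,d=d)
    x,y=(230,160) if n=='side' else (230,165)
    cv2.imwrite(f'pics/{n}2.png',np.hstack([cv2.resize(p[y:y+110,x:x+110],(550,550),interpolation=cv2.INTER_CUBIC)]))
E
```

```text
clock: 2.7
position: [0.5086, 0.0275, 0.2322]
ee_rot: [0.48, 0.821, -0.158, 0.266]
ft_force: [0.3, 0.6, -0.3]
grip_width: 1.001
t 2.7 pos [0.5086 0.0275 0.2322] F tool [0.4353 0.516  0.0104] grip 85.111133805033
rotvec to target [ 0.0005 -0.0004  0.0071]
grasp in track axes (u,v,w) mm rel G [-4.276   1.6735 36.1012]
to hover, target-tool axes mm [ -4.2736  -1.6704 -57.8988] world [0.4924 0.0535 0.2816]
```

View pics/side2.png

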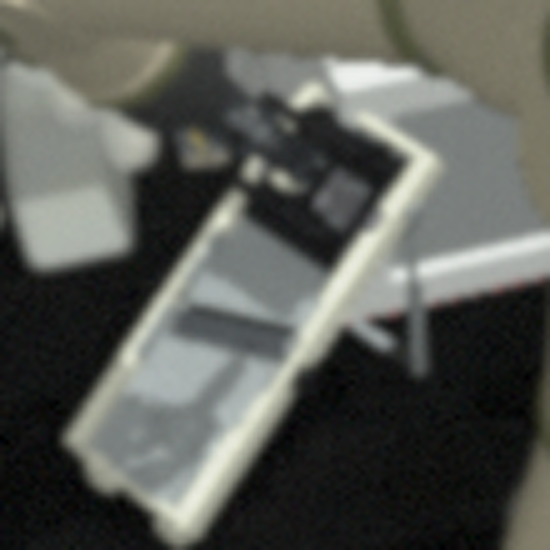

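View pics/top2.png

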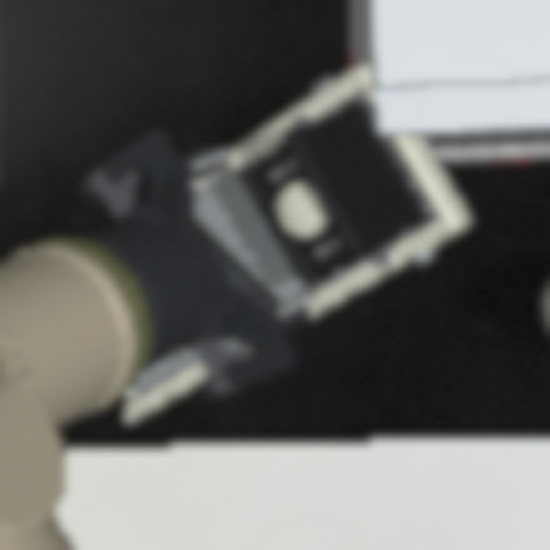

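```bash
python3 -m creep '[[0,0,0.007,-4.3,-1.7,0,0],[0,0,0,0,0,6,0],[0,0,0,0,0,6,0],[0,0,0,0,0,6,0],[0,0,0,0,0,4,0],[0,0,0,0,0,3,0],[0,0,0,0,0,0,0]]'; python3 - <<'E'
from plan import *
from workcell import camera
rel()
for n in('side','top'):
    p,d=camera(n);np.savez(n+'3.npz',p=p,d=d)
    x,y=(250,160) if n=='side' else (245,165)
    cv2.imwrite(f'pics/{n}3.png',np.hstack([cv2.resize(p[y:y+80,x:x+80],(560,560),interpolation=cv2.INTER_CUBIC)]))
E
```

```text
clock: 3.5
position: [0.516, 0.0103, 0.2146]
ee_rot: [0.484, 0.819, -0.157, 0.266]
ft_force: [-0.1, 0.4, 0.9]
grip_width: 1.0
t 3.5 pos [0.516  0.0103 0.2146] F tool [-0.2237  0.1365 -0.9905] grip 85.0296110299594
rotvec to target [ 0.0003 -0.0002 -0.0005]
grasp in track axes (u,v,w) mm rel G [ 0.406  -0.1762 10.8689]
to hover, target-tool axes mm [  0.4073   0.1782 -83.1311] world [0.4924 0.0535 0.2816]
```

View pics/side3.png

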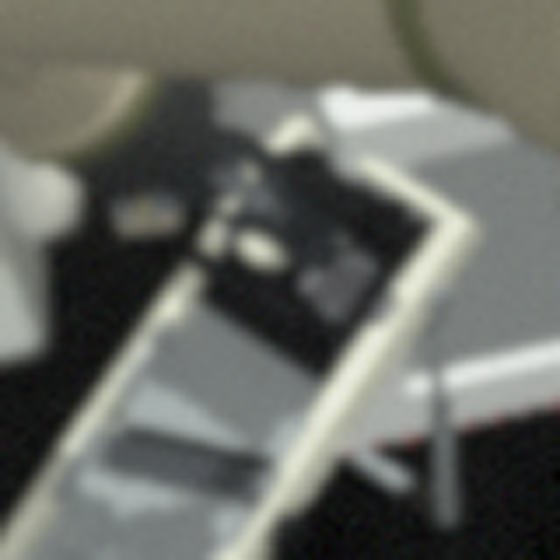

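View pics/top3.png

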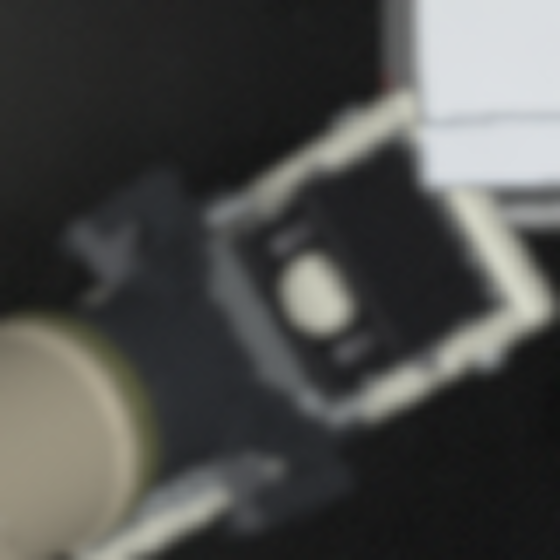

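```bash
python3 - <<'E'
from plan import *
M=np.column_stack([u,v,w])
for n,x,y in(('top',245,165),('side',250,160)):
  for s in(1,-1):
    for hh in (-.012,.01,.03,.05): print(n,s,hh,((proj(n,G+s*.048*v+hh*w)-[x,y])*7).round())
  d=np.load(n+'3.npz')['d'];P=pts(n,d);T=1e3*((P-G)@M)
  k=(abs(T[...,0])<60)&(abs(T[...,1])<75)&(abs(T[...,1])>30)&(T[...,2]>-15)&(T[...,2]<100)
  Q=T[k]
  for a in range(-15,100,10):
    q=Q[(Q[:,2]>=a)&(Q[:,2]<a+10)]
    for s in(1,-1):
      r=q[q[:,1]*s>0]
      if len(r): print(n,a,s,len(r),r.min(0).round(),r.max(0).round())
E
```

```text
top 1 -0.012 [297. 177.]
top 1 0.01 [271. 188.]
top 1 0.03 [247. 198.]
top 1 0.05 [223. 208.]
top -1 -0.012 [410. 370.]
top -1 0.01 [386. 383.]
top -1 0.03 [364. 396.]
top -1 0.05 [340. 410.]
top -15 1 13 [-28.  32. -15.] [29. 42. -7.]
top -15 -1 14 [-29. -40. -15.] [ 29. -31.  -5.]
top -5 1 14 [-29.  30.  -3.] [29. 42.  5.]
top -5 -1 12 [-27. -40.  -4.] [ 29. -30.   5.]
top 5 1 24 [-35.  30.   5.] [29. 43. 15.]
top 5 -1 14 [-36. -40.   7.] [ 30. -30.  14.]
top 15 1 9 [-28.  31.  16.] [29. 43. 24.]
top 15 -1 7 [-27. -39.  15.] [ 30. -33.  24.]
top 25 1 10 [20. 32. 30.] [32. 44. 34.]
top 25 -1 13 [ 20. -41.  27.] [ 30. -30.  34.]
top 35 1 9 [-0. 30. 35.] [31. 42. 43.]
top 35 -1 3 [ 23. -38.  37.] [ 28. -34.  39.]
top 45 1 9 [-4. 42. 48.] [13. 53. 54.]
top 45 -1 7 [  8. -53.  46.] [ 13. -44.  53.]
top 55 1 11 [-7. 42. 56.] [13. 54. 64.]
top 55 -1 9 [  5. -56.  56.] [ 14. -45.  65.]
top 65 1 10 [ 7. 43. 65.] [14. 56. 74.]
top 65 -1 10 [  6. -56.  65.] [ 14. -44.  74.]
top 75 1 6 [ 9. 42. 77.] [14. 58. 84.]
top 75 -1 7 [  5. -61.  76.] [ 13. -44.  85.]
top 85 1 41 [-8. 38. 85.] [16. 71. 
[... 328 characters left out ...]
5 [322. 254.]
side -15 1 5 [-40.  30. -15.] [59. 42. -7.]
side -15 -1 10 [-33. -43. -14.] [ 40. -30.  -5.]
side -5 -1 8 [-36. -38.  -0.] [ 25. -32.   4.]
side 5 1 13 [-37.  30.   7.] [-6. 43. 14.]
side 5 -1 11 [-35. -40.   5.] [ 25. -30.  15.]
side 15 1 1 [-35.  34.  16.] [-35.  34.  16.]
side 15 -1 8 [-33. -39.  16.] [ 26. -31.  25.]
side 25 1 6 [23. 31. 29.] [29. 47. 34.]
side 25 -1 2 [ 18. -32.  30.] [ 23. -31.  30.]
side 35 1 1 [27. 34. 37.] [27. 34. 37.]
side 35 -1 9 [ -9. -46.  36.] [ 27. -30.  43.]
side 45 -1 3 [-11. -54.  47.] [  9. -48.  54.]
side 55 -1 7 [ -7. -57.  55.] [  6. -53.  64.]
side 85 -1 10 [-13. -71.  89.] [  6. -45.  94.]
side 95 -1 14 [-13. -74.  96.] [ 13. -61. 100.]
```

```bash
python3 -m creep '[[0,0,0,0,0,10,0],[0,0,0,0,0,10,0],[0,0,0,0,0,8,0],[0,0,0,0,0,6,0],[0,0,0,0,0,4,0],[0,0,0,0,0,0,0]]'; python3 plan.py
```

```text
clock: 4.2
position: [0.5268, -0.0094, 0.1838]
ee_rot: [0.484, 0.819, -0.157, 0.266]
ft_force: [-0.8, 0.8, 0.7]
grip_width: 1.001
t 4.2 pos [ 0.5268 -0.0094  0.1838] F tool [ 0.4622 -0.3288 -1.2217] grip 85.04601625323171
rotvec to target [ 0.0001 -0.0002 -0.0006]
grasp in track axes (u,v,w) mm rel G [  0.4408  -0.2311 -27.2498]
to hover, target-tool axes mm [   0.4421    0.2317 -121.2498] world [0.4924 0.0535 0.2816]
```

```bash
python3 -m creep '[[0,0,0,0,0,6,0],[0,0,0,0,0,5,0],[0,0,0,0,0,4,0],[0,0,0,0,0,2,0],[0,0,0,0,0,0,0]]'; python3 - <<'E'
from plan import *
from workcell import camera
rel()
M=np.column_stack([u,v,w])
for n in('side','top'):
    p,d=camera(n);np.savez(n+'4.npz',p=p,d=d)
    x,y=(250,160) if n=='side' else (245,165)
    cv2.imwrite(f'pics/{n}4.png',np.hstack([cv2.resize(p[y:y+80,x:x+80],(560,560),interpolation=cv2.INTER_CUBIC)]))
    P=pts(n,d);T=1e3*((P-G)@M)
    k=(abs(T[...,0])<40)&(abs(T[...,1])<75)&(abs(T[...,1])>42)&(T[...,2]>-35)&(T[...,2]<60)
    Q=T[k]
    for a in range(-35,60,10):
     q=Q[(Q[:,2]>=a)&(Q[:,2]<a+10)]
     for s in(1,-1):
      r=q[q[:,1]*s>0]
      if len(r): print(n,a,s,len(r),r.min(0).round(),r.max(0).round())
E
```

```text
clock: 4.7
position: [0.5317, -0.0179, 0.1702]
ee_rot: [0.484, 0.819, -0.157, 0.266]
ft_force: [-0.0, -0.1, -0.1]
grip_width: 0.999
t 4.7 pos [ 0.5317 -0.0179  0.1702] F tool [ 0.01   -0.0737  0.148 ] grip 84.87985997719376
rotvec to target [ 0.0006 -0.0003 -0.0005]
grasp in track axes (u,v,w) mm rel G [  0.4022  -0.0654 -43.9785]
to hover, target-tool axes mm [   0.4038    0.0687 -137.9785] world [0.4924 0.0535 0.2816]
side -35 1 12 [-40.  43. -31.] [ 39.  59. -25.]
side -35 -1 66 [-38. -59. -35.] [ 39. -42. -25.]
side -25 1 6 [-40.  45. -24.] [ 35.  58. -20.]
side -25 -1 37 [-40. -56. -25.] [ 37. -43. -18.]
side -15 -1 2 [ -8. -47. -11.] [ 11. -46.  -6.]
side -5 1 1 [-37.  45.   4.] [-37.  45.   4.]
side -5 -1 7 [ -6. -54.  -4.] [  8. -50.   3.]
side 5 1 2 [-34.  45.   8.] [-31.  46.   9.]
side 5 -1 1 [  0. -58.   7.] [  0. -58.   7.]
side 25 -1 1 [  4. -70.  35.] [  4. -70.  35.]
side 35 -1 21 [-12. -73.  35.] [ 11. -50.  45.]
side 45 -1 12 [-12. -74.  46.] [ 11. -51.  54.]
side 55 -1 6 [ -8. -73.  55.] [ 12. -66.  59.]
top -35 1 40 [-25.  42. -35.] [ 40.  59. -25.]
top -35 -1 36 [ -7. -55. -33.] [ 38. -42. -25.]
top -25 1 13 [ -0.  43. -25.] [ 34.  57. -21.]
top -25 -1 11 [  0. -54. -25.] [ 40. -42. -22.]
top -15 1 4 [  5.  42. -11.] [28. 54. -5.]
top -15 -1 1 [ 10. -50. -10.] [ 10. -50. -10.]
top -5 1 7 [ 5. 42. -5.] [26. 56.  4.]
top -5 -1 11 [  6. -56.  -4.] [ 13. -44.   5.]
top 5 1 7 [ 6. 43.  7.] [24. 54. 15.]
top 5 -1 6 [  6. -55.   9.] [ 13. -44.  15.]
top 15 1 6 [ 6. 42. 17.] [28. 56. 25.]
top 15 -1 7 [  7. -56.  15.] [ 12. -43.  22.]
top 25 1 14 [-11.  43.  27.] [24. 59. 35.]
top 25 -1 20 [-11. -68.  25.] [ 15. -45.  35.]
top 35 1 45 [-10.  42.  36.] [28. 72. 44.]
top 35 -1 46 [-13. -75.  36.] [ 15. -43.  45.]
top 45 1 16 [-8. 42. 45.] [15. 71. 54.]
top 45 -1 17 [-13. -72.  45.] [ 15. -42.  55.]
top 55 1 3 [12. 62. 57.] [13. 70. 60.]
top 55 -1 5 [-10. -72.  55.] [ 15. -64.  59.]
```

View pics/side4.png

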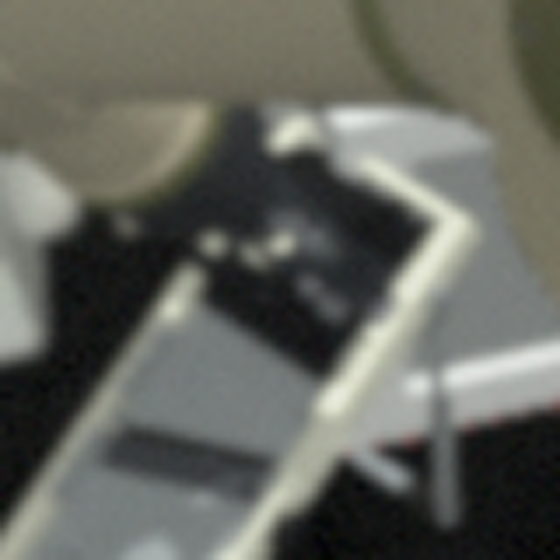

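View pics/top4.png

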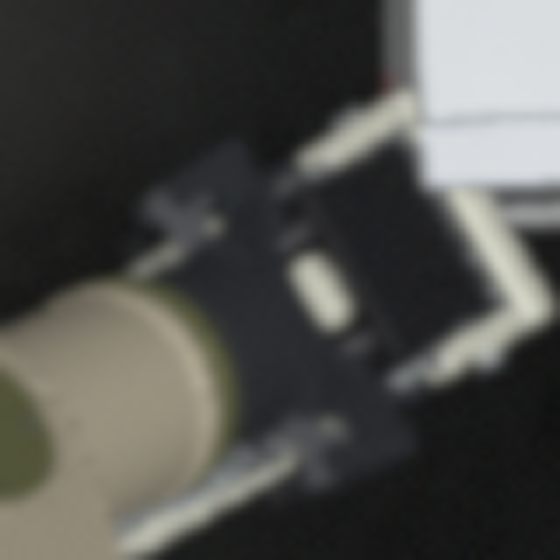

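```bash
python3 -m creep '[[0,0,0,0,0,0,60],[0,0,0,0,0,0,90],[0,0,0,0,0,0,120],[0,0,0,0,0,0,150],[0,0,0,0,0,0,170],[0,0,0,0,0,0,170],[0,0,0,0,0,0,170]]' 25; python3 plan.py
```

```text
clock: 5.5
position: [0.5332, -0.0158, 0.1718]
ee_rot: [0.483, 0.819, -0.155, 0.267]
ft_force: [0.6, 6.4, 7.8]
grip_width: 0.448
t 5.5 pos [ 0.5332 -0.0158  0.1718] F tool [-0.2353  3.6307 -9.3921] grip 38.060134140869714
rotvec to target [ 0.0056 -0.0005 -0.0005]
grasp in track axes (u,v,w) mm rel G [  0.4135   2.3068 -42.0624]
to hover, target-tool axes mm [   0.4164   -2.273  -136.0625] world [0.4924 0.0535 0.2816]
```

```bash
python3 -m creep '[[0,0,0,0,2,-3,170],[0,0,0,0,0,0,170],[0,0,0,3,0,0,170],[0,0,0,5,0,0,170],[0,0,0,0,0,0,170]]'; python3 plan.py
```

```text
clock: 6.0
position: [0.5296, -0.0094, 0.1673]
ee_rot: [0.483, 0.819, -0.156, 0.266]
ft_force: [8.1, 0.1, -10.8]
grip_width: 0.434
t 6.0 pos [ 0.5296 -0.0094  0.1673] F tool [ 3.3052  7.138  11.0069] grip 36.87276809078391
rotvec to target [ 0.0012 -0.0005  0.    ]
grasp in track axes (u,v,w) mm rel G [ -8.0684   2.1925 -41.3638]
to hover, target-tool axes mm [  -8.0656   -2.1853 -135.3638] world [0.4924 0.0535 0.2816]
```

```bash
python3 -m creep '[[0,0,0,6,0,1.5,170],[0,0,0,8,0,0,170],[0,0,0,8,0,0,170],[0,0,0,8,0,0,170],[0,0,0,6,0,0,170],[0,0,0,0,0,0,170]]'; python3 - <<'E'
from plan import *
from workcell import camera
rel()
for n in('side','top'):
    p,d=camera(n);np.savez(n+'5.npz',p=p,d=d)
    x,y=(240,160) if n=='side' else (235,165)
    cv2.imwrite(f'pics/{n}5.png',np.hstack([cv2.resize(p[y:y+90,x:x+90],(540,540),interpolation=cv2.INTER_CUBIC)]))
E
```

```text
clock: 6.6
position: [0.5154, 0.0165, 0.1455]
ee_rot: [0.483, 0.819, -0.156, 0.266]
ft_force: [-4.6, 4.8, 3.7]
grip_width: 0.435
t 6.6 pos [0.5154 0.0165 0.1455] F tool [ 2.9951 -1.669  -6.8018] grip 36.94445356882615
rotvec to target [ 0.0015 -0.0009  0.0008]
grasp in track axes (u,v,w) mm rel G [-44.8132   2.3326 -41.6567]
to hover, target-tool axes mm [ -44.8077   -2.3239 -135.6567] world [0.4924 0.0535 0.2816]
```

View pics/side5.png

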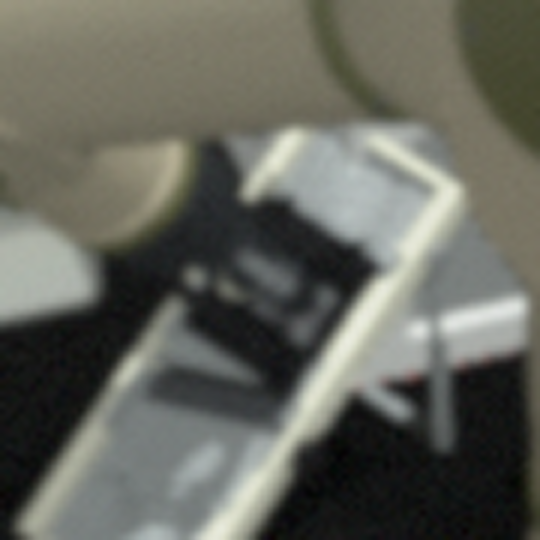

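View pics/top5.png

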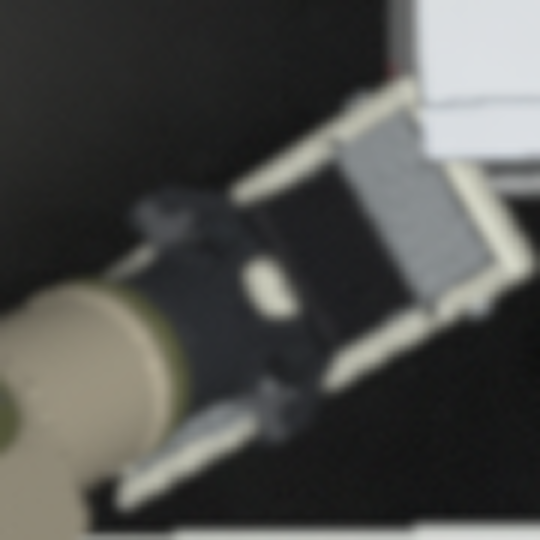

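```bash
python3 -m creep '[[0,0,0,8,0,0,170],[0,0,0,8,0,0,170],[0,0,0,8,0,0,170],[0,0,0,8,0,0,170],[0,0,0,7,0,0,170],[0,0,0,0,0,0,170],[0,0,0,0,0,0,54],[0,0,0,0,0,0,54]]'; python3 plan.py
```

```text
clock: 7.5
position: [0.5006, 0.0423, 0.1228]
ee_rot: [0.484, 0.819, -0.157, 0.266]
ft_force: [-0.9, -0.1, -0.2]
grip_width: 0.761
t 7.5 pos [0.5006 0.0423 0.1228] F tool [ 0.3896 -0.8274 -0.0852] grip 64.68579555202352
rotvec to target [ 0.      0.0001 -0.0008]
grasp in track axes (u,v,w) mm rel G [-82.178    1.7405 -42.5224]
to hover, target-tool axes mm [ -82.1787   -1.7404 -136.5224] world [0.4924 0.0535 0.2816]
```

```bash
python3 -m creep '[[0,0,0,0,0,0,54],[0,0,0,0,0,0,54],[0,0,0,0,0,0,54]]'; python3 plan.py
```

```text
clock: 7.8
position: [0.5008, 0.0428, 0.123]
ee_rot: [0.484, 0.819, -0.156, 0.266]
ft_force: [0.5, -0.0, -1.0]
grip_width: 0.789
t 7.8 pos [0.5008 0.0428 0.123 ] F tool [0.3936 0.4403 0.9852] grip 67.05971494450239
rotvec to target [ 0.001  -0.0003 -0.0009]
grasp in track axes (u,v,w) mm rel G [-82.3747   2.1609 -42.1574]
to hover, target-tool axes mm [ -82.3731   -2.155  -136.1574] world [0.4924 0.0535 0.2816]
```

```bash
python3 -m creep '[[0,0,0,6,0,0,54],[0,0,0,3,0,0,54],[0,0,0,2,0,0,54],[0,0,0,2,0,0,54],[0,0,0,2,0,0,54],[0,0,0,2,0,0,54],[0,0,0,2,0,0,54],[0,0,0,2,0,0,54]]'; python3 plan.py
```

```text
clock: 8.6
position: [0.4927, 0.0573, 0.1109]
ee_rot: [0.484, 0.819, -0.157, 0.267]
ft_force: [0.6, -3.0, 3.9]
grip_width: 0.786
t 8.6 pos [0.4927 0.0573 0.1109] F tool [-4.6117 -0.9054 -1.4539] grip 66.79892001848948
rotvec to target [ 0.0008  0.0006 -0.0013]
grasp in track axes (u,v,w) mm rel G [-102.9124    2.1699  -42.1742]
to hover, target-tool axes mm [-102.9159   -2.1652 -136.1742] world [0.4924 0.0535 0.2816]
```

Pushing now at 4.6 N (sliding with catches rubbing). Carry on in small steps.

```bash
python3 -m creep '[[0,0,0,1.5,0,0,54],[0,0,0,1.5,0,0,54],[0,0,0,1.5,0,0,54],[0,0,0,1.5,0,0,54]]'; python3 plan.py
```

```text
clock: 9.0
position: [0.4901, 0.0621, 0.107]
ee_rot: [0.484, 0.819, -0.156, 0.266]
ft_force: [1.2, -3.4, 3.4]
grip_width: 0.788
t 9.0 pos [0.4901 0.0621 0.107 ] F tool [-4.9033 -0.5534 -0.6718] grip 67.00971353799804
rotvec to target [ 0.001  -0.0003 -0.0008]
grasp in track axes (u,v,w) mm rel G [-109.6084    2.2091  -42.1663]
to hover, target-tool axes mm [-109.6068   -2.2029 -136.1663] world [0.4924 0.0535 0.2816]
```

```bash
python3 -m creep '[[0,0,0,1.5,0,0,54],[0,0,0,1.5,0,0,54],[0,0,0,1.5,0,0,54]]'; python3 plan.py
```

```text
clock: 9.3
position: [0.4883, 0.0653, 0.1043]
ee_rot: [0.484, 0.819, -0.156, 0.266]
ft_force: [1.5, -3.1, 4.4]
grip_width: 0.788
t 9.3 pos [0.4883 0.0653 0.1043] F tool [-5.3897 -0.2459 -1.542 ] grip 66.97303848796474
rotvec to target [ 0.001  -0.0003 -0.0007]
grasp in track axes (u,v,w) mm rel G [-114.1896    2.1736  -42.1738]
to hover, target-tool axes mm [-114.1876   -2.1676 -136.1738] world [0.4924 0.0535 0.2816]
```

```bash
python3 -m creep '[[0,0,0,1.5,0,0,54],[0,0,0,1.5,0,0,54],[0,0,0,1.5,0,0,54]]'; python3 plan.py
```

```text
clock: 9.6
position: [0.4866, 0.0685, 0.1017]
ee_rot: [0.484, 0.819, -0.157, 0.266]
ft_force: [2.9, -3.2, 3.2]
grip_width: 0.785
t 9.6 pos [0.4866 0.0685 0.1017] F tool [-5.3172  0.9658 -0.112 ] grip 66.68371556938598
rotvec to target [ 0.001  -0.0003 -0.0006]
grasp in track axes (u,v,w) mm rel G [-118.6933    2.1834  -42.1837]
to hover, target-tool axes mm [-118.6916   -2.1774 -136.1837] world [0.4924 0.0535 0.2816]
```

```bash
python3 -m creep '[[0,0,0,1.5,0,0,54],[0,0,0,1.5,0,0,54],[0,0,0,1.5,0,0,54]]'; python3 plan.py
```

```text
clock: 9.9
position: [0.4848, 0.0717, 0.099]
ee_rot: [0.484, 0.819, -0.156, 0.266]
ft_force: [4.2, -3.7, 2.5]
grip_width: 0.792
t 9.9 pos [0.4848 0.0717 0.099 ] F tool [-5.7803  1.8878  1.0547] grip 67.3503200677196
rotvec to target [ 0.0011 -0.0003 -0.0006]
grasp in track axes (u,v,w) mm rel G [-123.1965    2.2058  -42.1433]
to hover, target-tool axes mm [-123.1944   -2.1995 -136.1433] world [0.4924 0.0535 0.2816]
```

```bash
python3 -m creep '[[0,0,0,1.5,0,0,54],[0,0,0,1.5,0,0,54]]'; python3 plan.py
```

```text
clock: 10.1
position: [0.4832, 0.0744, 0.0969]
ee_rot: [0.483, 0.819, -0.156, 0.266]
ft_force: [-0.1, -0.9, -0.5]
grip_width: 0.788
t 10.1 pos [0.4832 0.0744 0.0969] F tool [-0.2736 -0.5172  0.8485] grip 66.99929120031928
rotvec to target [ 0.0012 -0.0014  0.0001]
grasp in track axes (u,v,w) mm rel G [-127.0443    2.1207  -42.0645]
to hover, target-tool axes mm [-127.036    -2.1136 -136.0645] world [0.4924 0.0535 0.2816]
```

```bash
python3 -m creep '[[0,0,0,1.5,0,0,54],[0,0,0,1.5,0,0,54]]'; python3 plan.py
```

```text
clock: 10.3
position: [0.4828, 0.0753, 0.0961]
ee_rot: [0.484, 0.819, -0.157, 0.267]
ft_force: [2.1, -6.6, 11.0]
grip_width: 0.788
t 10.3 pos [0.4828 0.0753 0.0961] F tool [-11.9444  -1.3257  -4.8992] grip 66.97062607068479
rotvec to target [ 0.0005  0.0012 -0.001 ]
grasp in track axes (u,v,w) mm rel G [-128.2687    2.1178  -42.0957]
to hover, target-tool axes mm [-128.2757   -2.1145 -136.0958] world [0.4924 0.0535 0.2816]
```

```bash
python3 -m creep '[[0,0,0,1.5,0,0,54],[0,0,0,0,0,0,54]]'; python3 plan.py
```

```text
clock: 10.5
position: [0.4827, 0.0754, 0.096]
ee_rot: [0.484, 0.818, -0.157, 0.267]
ft_force: [1.1, -8.8, 13.3]
grip_width: 0.79
t 10.5 pos [0.4827 0.0754 0.096 ] F tool [-14.5316  -3.2236  -5.8873] grip 67.11616972572301
rotvec to target [ 0.0001  0.0028 -0.0018]
grasp in track axes (u,v,w) mm rel G [-128.4291    2.1122  -42.1256]
to hover, target-tool axes mm [-128.4459   -2.1119 -136.1256] world [0.4924 0.0535 0.2816]
```

```bash
python3 -m creep '[[0,0,0,-8,0,0,54],[0,0,0,-7,0,0,40],[0,0,0,0,0,0,20],[0,0,0,0,0,0,0],[0,0,0,0,0,0,0]]'; python3 plan.py;python3 -m creep '[[0,0,0,0,0,-10,0],[0,0,0,0,0,-15,0],[0,0,0,0,0,-15,0],[0,0,0,0,0,-20,0],[0,0,0,0,0,-30,0],[0,0,0,0,0,-30,0],[0,0,0,0,0,0,0]]'; python3 plan.py
```

```text
clock: 11.0
position: [0.4876, 0.0667, 0.1033]
ee_rot: [0.483, 0.819, -0.156, 0.266]
ft_force: [-0.2, 0.2, -0.2]
grip_width: 1.0
t 11.0 pos [0.4876 0.0667 0.1033] F tool [ 0.3143 -0.1172 -0.0111] grip 85.02760689177491
rotvec to target [ 0.0012 -0.0007 -0.0001]
grasp in track axes (u,v,w) mm rel G [-116.0439    2.1836  -42.0867]
to hover, target-tool axes mm [-116.04     -2.1763 -136.0867] world [0.4924 0.0535 0.2816]
clock: 11.7
position: [0.4537, 0.1317, 0.2037]
ee_rot: [0.483, 0.82, -0.153, 0.267]
ft_force: [0.2, -0.1, -0.1]
grip_width: 1.002
t 11.7 pos [0.4537 0.1317 0.2037] F tool [-0.1289  0.1585  0.1583] grip 85.1527860883048
rotvec to target [ 0.0072 -0.0025 -0.0002]
grasp in track axes (u,v,w) mm rel G [-116.3927    4.0174   82.2091]
to hover, target-tool axes mm [-116.3776   -3.9741  -11.7911] world [0.4924 0.0535 0.2816]
```

```bash
python3 -m creep '[[0,0,0,25,0,-30,0],[0,0,0,25,0,-30,0],[0,0,0,30,0,-20,0],[0,0,0,30,0,-20,0],[0,0,0,30,0,-20,0],[0,0,0,30,0,-20,0],[0,0,0,0,0,0,0]]'; python3 - <<'E'
from plan import *
from workcell import camera
rel()
for n in('side','top'):
    p,d=camera(n);np.savez(n+'6.npz',p=p,d=d)
    x,y=(230,170) if n=='side' else (235,175)
    cv2.imwrite(f'pics/{n}6.png',np.hstack([cv2.resize(p[y:y+85,x:x+90],(720,680),interpolation=cv2.INTER_CUBIC)[:600]]))
E
```

```text
clock: 12.4
position: [0.3443, 0.3245, 0.2129]
ee_rot: [0.481, 0.821, -0.156, 0.266]
ft_force: [0.1, -1.2, -1.1]
grip_width: 0.997
t 12.4 pos [0.3443 0.3245 0.2129] F tool [-0.275  -0.4654  1.5537] grip 84.72006580081448
rotvec to target [ 0.0036 -0.0017  0.006 ]
grasp in track axes (u,v,w) mm rel G [-290.2446    1.3386  219.9991]
to hover, target-tool axes mm [-290.234    -1.3169  125.9991] world [0.4924 0.0535 0.2816]
```

View pics/side6.png

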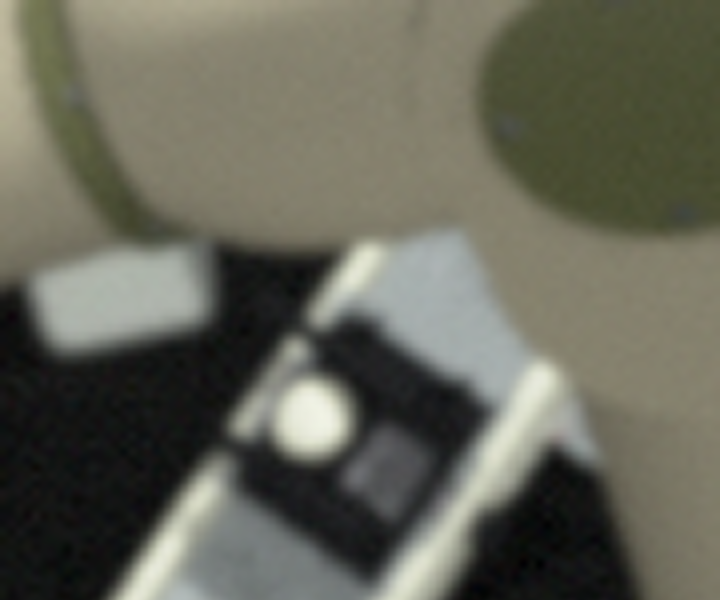

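View pics/top6.png

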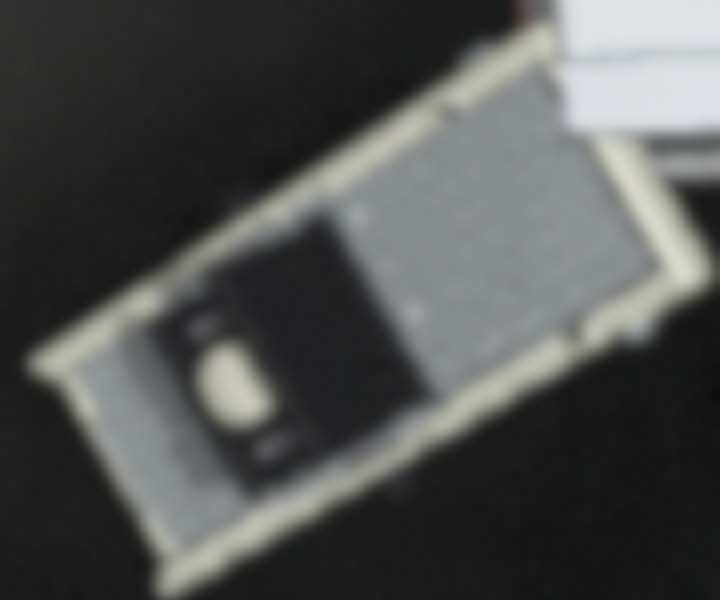

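```bash
python3 - <<'E'
from plan import *
from fit import hit
c=G-.038*w
def pl(f,x0,x1,y0,y1):
    p=np.load(f)['p'].astype(int);m=np.zeros(p.shape[:2],np.uint8)
    m[y0:y1,x0:x1]=((p[...,1]>110)&(p[...,1]-p[...,0]>6))[y0:y1,x0:x1]
    k,lb,st,ce=cv2.connectedComponentsWithStats(m)
    for i in range(1,k):
        if 50<st[i,4]<120 and st[i,2]<14:
            X=hit('top',[ce[i,0]],[ce[i,1]],c,w,.062)[0]-G
            uu,vv=X@u,X@v;print(f,ce[i],'u,v,w',1e3*uu,1e3*vv);return uu,vv,p
for f,b in(('top0.npz',(236,328,175,252)),('top6.npz',(236,328,175,252))):
    uu,vv,p=pl(f,*b)
    # brightness profile across track along tab tops (11 mm above grip, at centre u) , averaged over u +-8mm
    g=p.mean(2).astype(np.float32)
    for du in(-6,0,6):
        ts=np.arange(-45,46,1.5)
        X=np.array([G+(uu+du/1e3)*u+(vv+t/1e3)*v+.011*w for t in ts]);uv=proj('top',X).astype(np.float32)
        val=cv2.remap(g,uv[None,:,0],uv[None,:,1],cv2.INTER_LINEAR)[0]
        L=[(ts[i],val[i]) for i in range(len(ts)) if abs(ts[i])>17 and abs(ts[i])<38]
        for s in(1,-1):
            a=np.array([(t,q) for t,q in L if t*s>0]);wgt=np.clip(a[:,1]-a[:,1].min()-5,0,None)
            print(du,s,'peak',a[a[:,1].argmax(),0],'cent',(a[:,0]*wgt).sum()/wgt.sum(),a[:,1].round().astype(int))
for n in ('top',):
    o=np.load('top0.npz')['p'].astype(int);q=np.load('top6.npz')['p'].astype(int)
    for nm,(x0,x1,y0,y1) in dict(bottle_jar_mug=(335,430,200,240),).items(): print(nm,abs(o-q)[y0:y1,x0:x1].max(), abs(o-q)[y0:y1,x0:x1].mean())
E
```

```text
top0.npz [289.6667 206.8718] u,v,w 0.17969273394922755 0.029650051452812774
-6 1 peak 18.0 cent 23.74635272084625 [104  80  70  66  70  75  76  72  66  57  47  45  48  58]
-6 -1 peak -25.5 cent -24.610700308428935 [49 41 39 44 51 61 71 75 77 73 65 60 63 73]
0 1 peak 18.0 cent 24.01651516633273 [83 63 56 57 60 64 66 63 57 50 43 40 43 51]
0 -1 peak -25.5 cent -24.495604156245413 [40 36 35 39 45 52 59 63 65 62 55 50 52 59]
6 1 peak 27.0 cent 25.794578143721555 [48 43 42 46 49 51 53 51 48 44 40 37 38 43]
6 -1 peak -27.0 cent -25.884267131675394 [38 36 34 36 39 43 47 49 49 47 43 38 38 41]
top6.npz [263.7164 222.9104] u,v,w -112.00876803485312 0.5128147691996758
-6 1 peak 18.0 cent 24.022512815961306 [99 79 70 69 72 74 75 71 63 54 48 42 50 60]
-6 -1 peak -27.0 cent -24.84702542049386 [46 44 44 49 58 67 73 79 75 69 63 59 59 76]
0 1 peak 18.0 cent 24.807384350587014 [72 60 52 55 58 59 59 56 51 45 44 46 51 61]
0 -1 peak -27.0 cent -25.067334465225077 [47 43 43 46 52 58 61 63 63 57 51 50 53 62]
6 1 peak 37.5 cent 36.617658198873755 [45 44 43 44 45 45 45 43 42 40 40 43 47 51]
6 -1 peak -28.5 cent -27.741869242151285 [45 41 42 45 47 49 50 49 48 46 43 42 44 46]
bottle_jar_mug 7 1.733859649122807
```

```bash
python3 - <<'E'
import cv2,numpy as np
a=np.load('side0.npz')['p'];b=np.load('side6.npz')['p']
cv2.imwrite('pics/final.png',np.hstack([a[120:320,60:440],b[120:320,60:440]]))
from workcell import *
o=get_obs();print(o['clock'],o['ft_force'],abs(np.array(o['joint_velocities'])).max())
E
```

```text
12.5 [ 0.30009583 -0.86456251  0.0741766 ] 0.02729770140189878
```

View pics/final.png

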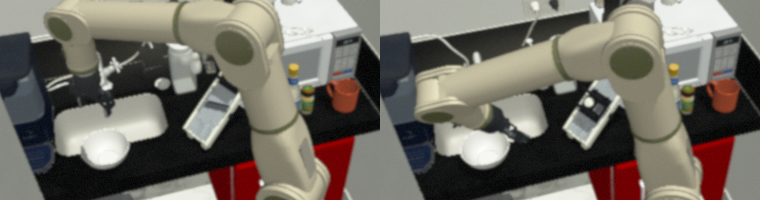

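```bash
python3 -c "
from workcell import *
print(hand_in())"
```

```text
the job is handed in; nothing more can be done
None
```

I freed the carriage and slid it down until it locked over the blade. I then withdrew the arm, and handed the job in at about 12.5 s on the clock. The hand-in itself reports no verdict.

**How it went:** I squeezed both tabs home at the loading stop (the gripper read 38 mm) and slid the carriage about 80 mm with the tabs held in. I then let go and pushed it by the shoulder. The push force fell from about 6 N to 0, then the carriage stopped dead, taking 14.5 N with no further movement.

**Last checks:**
- **Catches:** in the top picture both tabs stand out evenly, within about 0.5–1 mm of where they stood before the squeeze. A catch still riding on the rail would show about 5 mm in.
- **Carriage:** the camera puts its travel at about 112 mm, which fits the guard notches (98–122 mm).
- **Bowl, mug, jar and bottle:** they look unmoved and upright in the pictures.
- **Robot:** the arm is clear of everything, and the force reading is only noise.

**Disagreements:**
- **Fingertips:** both cameras showed the open fingertips about 27 mm behind the reported TCP. The description puts them roughly 12 mm ahead of it. I went by the cameras, and the insertion met no contact.
- **Travel:** working from the finger position at the stop gives about 116 mm, against 112 mm from the camera. I put the difference down to play and measuring error. I did not measure the blade insert's own position separately.

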